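# Rebuild the ring stack on a pump shaft

## Task

First take the worn ring off the shaft and lay it in the open drawer of the parts cabinet. Then build the shaft up with the new parts, one after the other: the flanged bushing with its flange down, then the round bearing ring, then the hexagonal collar on top, each let down fully home so that it lies flat on the part below it. Leave the liner tube, the bottle, the piston and the tin that stand among them where they are.

Things in the scene. Friction and masses are not known exactly. Their poses are not given: they have to be found in the camera images.
- cover: cream-painted square cover plate (fixed), 140 x 140 x 25 mm, lying flat, with a stepped steel shaft standing at its centre. Origin: centre of its underside. Built up on it, the bushing lies 0 to 48 mm above the plate's top, the bearing ring 48 to 68 mm, the hexagonal collar 68 to 84 mm
- seat (a point): centre of the plate's top face, on the shaft axis, z up along the shaft. Shaft diameter, by height above this point: 40 mm up to 46 mm, 32 mm from 46 to 66 mm, 24 mm from 66 to 81 mm, then a cone to 16 mm at the tip at 86 mm. The steps are flat ledges chamfered by 1 mm
- worn_ring: the worn ring, plain dark steel, 62 mm outside diameter, 36 mm bore, 24 mm high; at the start it sits on the shaft, on the ledge 46 mm above the plate. Origin: centre of its underside; z along its axis
- worn_ring_mid (a point): centre of the worn ring, 12 mm above its underside
- bushing: flanged bushing, dark steel, 48 mm high: a flange of 92 mm diameter, 12 mm thick, at the bottom, and a neck of 60 mm diameter above it; bore 44 mm right through. Stands flange down. Origin: centre of its underside; z up along its axis
- bearing: bearing ring, plain round steel, 66 mm outside diameter, 36 mm bore, 20 mm high, lying flat. Origin: centre of its underside; z along its axis
- bearing_mid (a point): centre of the bearing ring, 10 mm above its underside
- hex_collar: hexagonal collar, dark steel, like a big nut with a smooth 28 mm bore: 62 mm across flats, 72 mm across corners, 16 mm high, lying flat. Origin: centre of its underside; z along its axis; a pair of flats faces +x and -x of its own frame (and every 60 degrees)
- hex_collar_mid (a point): centre of the hexagonal collar, 8 mm above its underside
- cabinet_front (a point): middle of the upper front edge of a small grey steel parts cabinet standing on the bench (fixed): 100 mm above the bench; the cabinet reaches 245 mm back from here (own +x) and 135 mm to either side. Its one drawer is pulled out towards the robot (own -x)
- drawer_floor (a point): point on the drawer's floor, moves with it, axes as the cabinet's. Inner walls: 60 mm to its own -x (front wall, edge 69 mm above the floor), 82 mm to -y, 146 mm to +y (sides 56 mm high). Open from above only in front of the cabinet: from x = -60 mm to the plane of cabinet_front, 124 to 154 mm farther back. A fixed scrap ring, 60 mm across, 22 mm high, fills the part beyond y = +80 mm
- liner: bystander: upright steel liner tube, 56 mm diameter, 90 mm high, origin at its underside
- oil_bottle: bystander: white plastic bottle, 44 mm diameter, 140 mm high, origin at its underside
- piston: bystander: upright steel piston, 44 mm diameter, 70 mm high, origin at its underside
- grease_tin: bystander: aluminium tin, 54 mm diameter, 60 mm high, origin at its underside

How it is judged:
By the outcome, as a careful person would: the job done as asked, in the order asked, and still so for the second after the job is handed in, with the robot touching nothing.
It also fails if it takes over 72 s, if anything falls off the work surface, if the arm or the gripper's body presses on something with over 40 N, if the wrist force passes 120 N, or if a joint passes its speed limit or range.

## Robot

A 6-joint arm with a two-finger parallel gripper is mounted at the origin on the work surface. World frame = base frame: x ahead of the robot, y to its left, z up, the work surface at z = 0. Lengths are in m, angles in degrees, forces in N, time in s.
With the tool pointing down it reaches from about 0.325 to 0.775 m from the base axis. Payload 9.3 kg.
Tool frame: the origin (TCP) lies midway between the tips of the shut fingers; the grasp point (between the pads) lies 19 mm behind it; z points along the fingers, y is the line along which they close (so a half turn about z gives the same grasp; the last joint's range is limited). The gripper opens to 85 mm and grips with 20 to 120 N. Pads are 22 mm wide; open, the fingers measure 114 mm over their backs; the gripper's body (76 mm by 85 mm) begins 54 mm behind the grasp point. The pads swing forward as they close: fully open they stand 13 mm farther back than shut.
Start: joints at [54.454, 14.817, 1.232, 76.415, 0, 81.257], TCP at [0.248, 0.491, 0.231] pointing down, gripper open.
Joint ranges: [-174.27, 174.27], [-52.1, 104.24], [-59.71, 78.15], [-110.17, 111.67], [-87.03, 83.33], [-180, 180]. Speed limits (degrees/s): [127.2, 127.2, 159.86, 180, 180, 180].

## Interface

Orientations are given as [roll, pitch, yaw] about the fixed x, y, z axes, in that order (R = Rz(yaw) Ry(pitch) Rx(roll)).
In Python, from station import move_pose, servo_line, move_j, set_gripper, sleep, ik, sense, read_camera, MotionError, sign_off gives the robot as it stands. Calls block until the motion is done:
- move_pose(position, orientation): joint-space move of the TCP to a pose.
- servo_line(position, rot=None, max_speed=0.15, threshold=None): straight line of the TCP; rot=None keeps the orientation; max_speed is the mean speed in m/s. With threshold (N) it stops when the force on the tool has changed by that much, and returns True; else False.
- move_j(angles): joint-space move.
- set_gripper(opening, grip_force=None): finger opening in m; grip_force is the grip in N (None keeps the last); returns when the fingers have stopped.
- sleep(seconds).
- ik(position, orientation): joint angles nearest the present ones, or None.
- sense(): the state.
- read_camera(name): name is "scene" or "top"; returns a dict with "pixels" (480x640x3 uint8, blue, green, red), "range_z" (480x640 float32, m along the optical axis (not along the pixel's ray), 0 where there is no reading), "K" (3x3 intrinsics, pixels), "world_to_cam" (4x4, takes a point from world to camera coordinates). Camera axes: x right, y down, z forward; pixel columns grow to the right and rows downward; lengths in m; the calibration is good to about 2 mm. A picture is of the moment at which its call begins.
A pose or a line that the arm cannot do raises MotionError and nothing moves.
- sign_off(): hands the job in; it is judged then, once.
The state is a dict: "t": time; "joint_positions": joint angles; "joint_velocities": joint speeds; "joint_efforts": joint torques, N m; "tcp_pos": TCP position; "tool_rot": TCP orientation; "ft_force": force on the tool from outside, world axes, zero at the start; "ft_torque": the same for the moment, N m; "finger_gap": finger opening in m; "finger_force": force on a finger pad.
Only numpy, scipy, OpenCV 4.12 (cv2) and the standard library are available. Lean on these libraries where they do the work, as an engineer would, in place of code of your own. Each camera call takes 0.05 s, during which the arm holds its last target. There are 200 camera calls.

## Working session

There is one attempt and no reset: what is moved stays moved. The work goes in short steps, each a Python script; the robot and the scene stay as the last script left them, time stands still between calls to the robot, and variables do not carry over. Pictures are saved under pics/ and viewed, at most 10 in all, crops included, and the job is handed in when it is done.

```bash
mkdir -p pics; ls
python3 - <<'E'
from station import *
import cv2,numpy as np
for n in("scene","top"):
    c=read_camera(n);cv2.imwrite(f"pics/{n}0.png",c["pixels"]);np.savez(f"{n}0.npz",**c)
    W=c["world_to_cam"];print(n,c["K"].round(1).tolist(),(-W[:3,:3].T@W[:3,3]).round(3),W[2,:3].round(2))
s=sense();print(s["t"],s["tool_rot"],s["ft_force"],s["finger_gap"])
E
```

```text
pics
scene [[447.4, 0.0, 316.1], [0.0, 447.4, 241.1], [0.0, 0.0, 1.0]] [ 0.988 -0.348  0.786] [-0.48  0.36 -0.8 ]
top [[622.9, 0.0, 310.9], [0.0, 622.9, 233.9], [0.0, 0.0, 1.0]] [0.327 0.005 1.287] [ 0.19 -0.02 -0.98]
0.1 [-1.79934694e+02 -1.24559731e-02  1.53195490e+02] [ 0.40133901 -0.95737797 -0.27876097] 0.08542340417825915
```

View pics/top0.png

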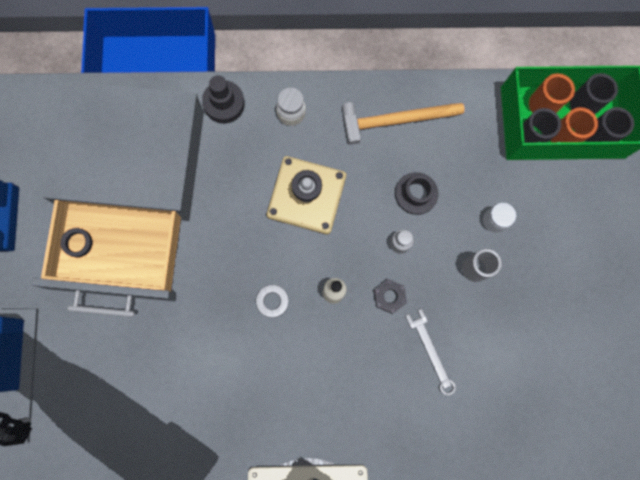

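View pics/scene0.png

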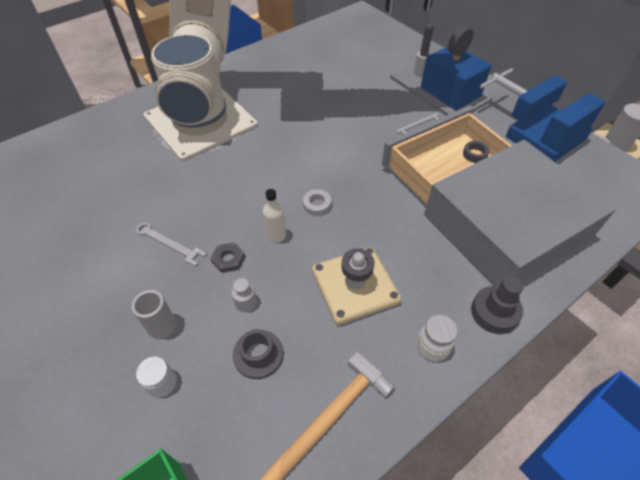

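The top view shows the cover plate at (307,195), bushing (417,193), bearing (272,301), hex collar (390,295), drawer (115,245) with the scrap ring at its left, and bottle (334,289), piston (401,240), liner (485,263), tin (502,216). The scene view shows the shaft at (357,265), bushing (257,348), bearing (317,202) and hex (227,257).

```bash
cat > vis.py <<'E'
import cv2,numpy as np
def world(c):
    W=c["world_to_cam"];K=c["K"];d=c["range_z"]
    v,u=np.indices(d.shape);P=np.stack([(u-K[0,2])/K[0,0]*d,(v-K[1,2])/K[1,1]*d,d],-1)
    X=(P-W[:3,3])@W[:3,:3];X[d==0]=np.nan;return X
def cast(c,px,z):
    W=c["world_to_cam"];K=c["K"];px=np.asarray(px,float).reshape(-1,2)
    r=np.c_[(px-K[:2,2])/K[0,0],np.ones(len(px))]@W[:3,:3];o=-W[:3,:3].T@W[:3,3]
    return (o+r*((z-o[2])/r[:,2])[:,None])[:,:2]
def proj(c,p):
    W=c["world_to_cam"];q=c["K"]@(W[:3,:3]@np.asarray(p)+W[:3,3]);return q[:2]/q[2]
def circ(p):
    # robust circle fit
    keep=np.ones(len(p),bool)
    for _ in range(4):
        A=np.c_[2*p,np.ones(len(p))];s=np.linalg.lstsq(A[keep],(p[keep]**2).sum(1),rcond=None)[0]
        r=np.sqrt(s[2]+s[0]**2+s[1]**2);e=abs(np.hypot(*(p-s[:2]).T)-r);keep=e<max(.0015,1.5*np.median(e))
    return s[:2],r
E
python3 - <<'E'
from vis import *
obj=dict(bushing=((417,193),(257,340),.048),bearing=((272,301),(317,200),.020),hex=((390,295),(227,255),.016),liner=((485,260),(150,305),.09),
 bottle=((334,288),(272,196),.14),piston=((401,238),(242,287),.07),tin=((502,215),(153,370),.06),worn=((305,186),(357,258),.095))
for i,n in enumerate(("top","scene")):
    c=dict(np.load(n+"0.npz"));X=world(c);g=X[200:420,120:460,2] if i==0 else X
    print(n,"bench z",np.nanmedian(X[320:360,300:380,2]) if i==0 else np.nanmedian(X[200:230,130:200,2]))
    for k,o in obj.items():
        zt=o[2];m=(abs(X[...,2]-zt)<.006).astype(np.uint8)
        w=np.zeros_like(m);cv2.circle(w,o[i],32,1,-1);m&=w
        cs,_=cv2.findContours(m,cv2.RETR_CCOMP,cv2.CHAIN_APPROX_NONE)
        cs=sorted(cs,key=len)[-2:]
        for q in cs:
            if len(q)>12:
                p=cast(c,q[:,0],zt);ce,r=circ(p);print(n,k,len(q),ce.round(4),"d",round(2000*r,1),"zmed",np.nanmedian(X[...,2][m>0]).round(4), 'rect',np.round(cv2.minAreaRect((p*1000).astype(np.float32))[2],1))
    # cover plate: cream mask
    hsv=cv2.cvtColor(c["pixels"],cv2.COLOR_BGR2HSV);m=cv2.inRange(hsv,(15,50,90),(35,255,255))
    w=np.zeros_like(m);cv2.circle(w,((307,195),(357,283))[i],60,255,-1);m=cv2.morphologyEx(m&w,cv2.MORPH_OPEN,np.ones((3,3)))
    q=max(cv2.findContours(m,0,cv2.CHAIN_APPROX_NONE)[0],key=cv2.contourArea)
    print(n,"cover top",cv2.minAreaRect((cast(c,q[:,0],.025)*1000).astype(np.float32)))
    # drawer
    m=cv2.inRange(hsv,(8,60,90),(25,255,255));w=np.zeros_like(m);cv2.circle(w,((112,245),(450,160))[i],85,255,-1);m&=w
    q=max(cv2.findContours(m,0,cv2.CHAIN_APPROX_NONE)[0],key=cv2.contourArea)
    Y=X[(m>0)];z=Y[:,2];print("drawer z pct",np.nanpercentile(z,[5,20,50,80,95]).round(3))
    fz=np.nanmedian(z[z<.05]) if (z<.05).any() else 0
    F=Y[abs(z-fz)<.006];print("floor",fz,cv2.minAreaRect((F[:,:2]*1000).astype(np.float32)))
    C=X[(abs(X[...,2]-.1)<.006)&(X[...,1]>.12)&(X[...,0]>.3)&(X[...,0]<.9)&(X[...,1]<.8)]
    print("cab top",cv2.boxPoints(cv2.minAreaRect((C[:,:2]*1000).astype(np.float32))).round().tolist())
E
```

```text
top bench z 0.0002843883005470809
top bushing 62 [ 0.6638 -0.2391] d 44.9 zmed 0.0478 rect 89.2
top bushing 81 [ 0.6637 -0.2391] d 58.4 zmed 0.0478 rect 87.4
top bearing 53 [0.4399 0.0674] d 37.5 zmed 0.0201 rect 89.1
top bearing 91 [0.4396 0.0673] d 63.8 zmed 0.0201 rect 89.5
top hex 39 [ 0.4459 -0.1738] d 28.8 zmed 0.016 rect 43.4
top hex 94 [ 0.4462 -0.174 ] d 62.9 zmed 0.016 rect 5.5
top liner 65 [ 0.5009 -0.3538] d 44.0 zmed 0.0895 rect 42.6
top liner 80 [ 0.5008 -0.3539] d 54.5 zmed 0.0895 rect 42.1
top bottle 32 [ 0.4547 -0.0577] d 19.7 zmed 0.1402 rect 88.7
top piston 40 [ 0.5569 -0.1998] d 28.3 zmed 0.0699 rect 87.5
top tin 70 [ 0.6031 -0.404 ] d 48.3 zmed 0.0604 rect 41.9
top worn 58 [ 0.6656 -0.0077] d 29.5 zmed 0.0947 rect 89.2
top worn 87 [ 0.6619 -0.0058] d 60.3 zmed 0.0947 rect 89.2
top cover top ((659.0306396484375, -6.3509979248046875), (138.57858276367188, 140.02145385742188), 73.4480209350586)
drawer z pct [0.018 0.021 0.023 0.039 0.078]
floor 0.022565879200021934 ((559.2752685546875, 381.65386962890625), (239.51968383789062, 163.60745239257812), 83.16182708740234)
[... 573 characters left out ...]
d 55.5 zmed 0.0895 rect 68.8
scene bottle 28 [ 0.4565 -0.0592] d 22.7 zmed 0.1403 rect 56.4
scene piston 42 [ 0.5578 -0.2011] d 28.9 zmed 0.0701 rect 52.4
scene tin 84 [ 0.6028 -0.4044] d 48.6 zmed 0.0602 rect 28.2
scene worn 39 [ 0.657  -0.0017] d 28.9 zmed 0.095 rect 89.6
scene worn 88 [ 0.6632 -0.0075] d 61.3 zmed 0.095 rect 52.3
scene cover top ((664.7318115234375, -10.320877075195312), (139.2404327392578, 143.12884521484375), 73.39134979248047)
drawer z pct [0.021 0.023 0.038 0.069 0.079]
floor 0.023709130041273792 ((543.0614624023438, 381.73614501953125), (240.9629364013672, 144.48062133789062), 82.49958038330078)
cab top [[299.0, 567.0], [786.0, 62.0], [1079.0, 344.0], [592.0, 849.0]]
```

Run:
```python
from vis import *
for i,n in enumerate(("top","scene")):
    c=dict(np.load(n+"0.npz"));X=world(c);Z=X[...,2]
    # cabinet top front edge: points z~.1
    C=X[(abs(Z-.1)<.004)&(X[...,1]>.22)&(X[...,1]<.55)&(X[...,0]>.5)&(X[...,0]<1)]
    ys=np.arange(.28,.5,.01);fx=[np.percentile(C[abs(C[:,1]-y)<.005,0],3) for y in ys]
    p=np.polyfit(ys,fx,1);p=np.polyfit(ys[abs(np.polyval(p,ys)-fx)<.01],np.array(fx)[abs(np.polyval(p,ys)-fx)<.01],1)
    yaw=-np.arctan(p[0]);print(n,"front edge yaw",np.degrees(yaw).round(2),"x at y=.38",np.polyval(p,.38).round(4),"y rng",np.percentile(C[:,1],[1,99]).round(3))
    R=np.array([[np.cos(yaw),-np.sin(yaw)],[np.sin(yaw),np.cos(yaw)]]);o=np.array([np.polyval(p,.38),.38])
    ok=np.isfinite(Z)&(X[...,1]>.2)&(X[...,1]<.6)&(X[...,0]>.3)&(X[...,0]<.75)
    Q=(X[ok][:,:2]-o)@R;z=Z[ok];f=(abs(z-.0225)<.005)&(Q[:,0]<-.005)&(Q[:,0]>-.25)
    print(" floor z",np.median(z[f]).round(4),"ownx",np.percentile(Q[f,0],[1,3,97]).round(3),"owny",np.percentile(Q[f,1],[1,3,97,99]).round(3))
    w=(z>.06)&(z<.1)&(Q[:,0]<-.01)
    print(" walls x",np.percentile(Q[w,0],[2,50]).round(3),"y",np.percentile(Q[w,1],[2,98]).round(3), "zmax",np.percentile(z[w],98).round(3))
    s=(abs(z-.0445)<.004)&(Q[:,0]<-.02)&(Q[:,0]>-.17)&(abs(Q[:,1])<.12);print(" scrap",np.median(Q[s],0).round(3),s.sum(), "origin",o.round(4))
    m=((abs(Z-.016)<.005)&(np.hypot(X[...,0]-.4465,X[...,1]+.1745)<.05)).astype(np.uint8)
    q=max(cv2.findContours(m,0,cv2.CHAIN_APPROX_NONE)[0],key=len);P=cast(c,q[:,0],.016);ce=P.mean(0) if 0 else np.array([[.446,-.174],[.4469,-.175]][i])
    d=P-ce;t=np.arctan2(d[:,1],d[:,0]);r=np.hypot(*d.T);a=np.linspace(-np.pi,np.pi,721);o_=np.argsort(t);rr=np.interp(a,t[o_],r[o_],period=2*np.pi)
    ph=np.angle(np.sum(rr*np.exp(6j*a)))/6;print(" hex corner angle",np.degrees(ph).round(1)%60,"-> flats",(np.degrees(ph)+30)%60)
```

```text
top front edge yaw -6.13 x at y=.38 0.6333 y rng [0.228 0.499]
 floor z 0.0223 ownx [-0.152 -0.149 -0.009] owny [-0.124 -0.101  0.106  0.111]
 walls x [-0.338 -0.17 ] y [-0.125  0.16 ] zmax 0.095
 scrap [-0.08   0.087] 473 origin [0.6333 0.38  ]
 hex corner angle 5.9 -> flats 35.92535070751979
scene front edge yaw -6.22 x at y=.38 0.6358 y rng [0.225 0.497]
 floor z 0.0227 ownx [-0.244 -0.161 -0.06 ] owny [-0.131 -0.125  0.111  0.21 ]
 walls x [-0.339 -0.165] y [-0.133  0.175] zmax 0.096
 scrap [-0.1    0.076] 462 origin [0.6358 0.38  ]
 hex corner angle 5.2 -> flats 35.21278591479525
```

```bash
python3 - <<'E'
from station import *
import numpy as np
from vis import *
def st(l):
    s=sense();print(l,round(s["t"],2),np.round(s["tcp_pos"],4),"F",np.round(s["ft_force"],1),"gap",round(s["finger_gap"],4),np.round(s["finger_force"],1))
Y=173.8;w=[.6626,-.0066]
move_pose([*w,.16],[180,0,Y]);st("above")
servo_line([*w,.074],max_speed=.12);set_gripper(.05,60);st("grip")
servo_line([*w,.152],max_speed=.1);st("lift")
d=[.5487,.349]
move_pose([*d,.13],[180,0,Y]);st("drawer")
servo_line([*d,.045],max_speed=.12)
print(servo_line([*d,.0245],max_speed=.03,threshold=5));st("down")
set_gripper(.074);st("rel")
E
python3 - <<'E'
from station import *
import numpy as np,cv2
c=read_camera("scene");cv2.imwrite("pics/s1.png",c["pixels"])
E
```

```text
above 2.42 [ 0.6625 -0.0056  0.1603] F [0.1 0.9 0.1] gap 0.0857 0.0
grip 3.67 [ 0.6631 -0.0068  0.0758] F [-2.1 -0.5  8.4] gap 0.0602 63.0
lift 4.6 [ 0.6622 -0.0066  0.1512] F [ 0.2  0.  -2.6] gap 0.0602 65.2
drawer 6.0 [0.5495 0.3481 0.13  ] F [ 0.3 -1.1 -2.7] gap 0.0602 65.2
True
down 7.45 [0.5489 0.3489 0.0269] F [ 0.3 -0.4  5.5] gap 0.0603 65.9
rel 7.74 [0.5479 0.3487 0.0258] F [-0.1  0.1  0.4] gap 0.0741 0.0
```

View pics/s1.png

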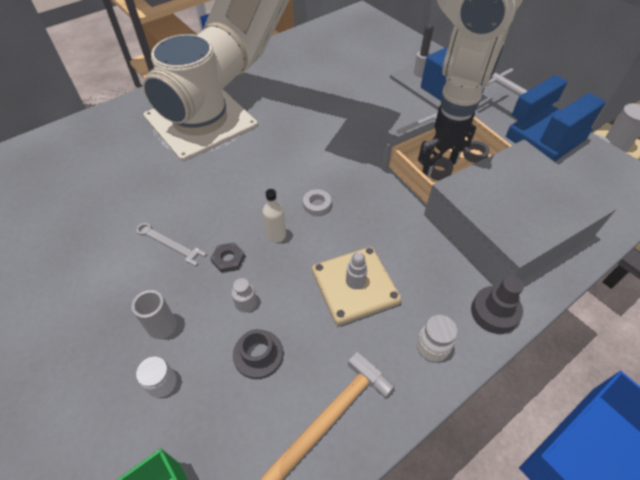

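The worn ring lies in the drawer under the gripper (440,165); the shaft stands bare at (357,270). Next I regrip at 90° so the ring's centre is known in robot coordinates, then measure the camera bias from it.

```bash
cat > st.py <<'E'
from station import *
import numpy as np
from vis import *
def st(l):
    a=[]
    for _ in range(5): s=sense();a.append(s["tcp_pos"]);sleep(.02)
    print(l,round(s["t"],2),np.mean(a,0).round(4),np.std(a,0).round(4),"F",np.round(s["ft_force"],1),"gap",round(s["finger_gap"],4),np.round(s["finger_force"],1))
def top(c,seed,zt,tol=.005,rad=.05):
    X=world(c);m=((abs(X[...,2]-zt)<tol)&(np.hypot(X[...,0]-seed[0],X[...,1]-seed[1])<rad)).astype(np.uint8)
    q=max(cv2.findContours(m,0,cv2.CHAIN_APPROX_NONE)[0],key=len);return circ(cast(c,q[:,0],zt))
E
python3 - <<'E'
from st import *
d=[.5487,.349]
servo_line([*d,.11]);move_pose([*d,.11],[180,0,-96.2]);servo_line([*d,.027],max_speed=.12)
set_gripper(.05,40);st("grip2");set_gripper(.076);st("open")
servo_line([*d,.13]);move_pose([.45,.02,.25],[180,0,-6.2])
for n in("top","scene"):
    c=read_camera(n);np.savez(n+"1.npz",**c)
    print(n,"worn",top(c,d,.0465))
move_pose([.40,-.30,.25],[180,0,150])
for n in("top","scene"):
    c=read_camera(n);np.savez(n+"2.npz",**c)
    print(n,"worn",top(c,d,.0465),sense()["t"])
    for z,D in((.071,40),(.091,32),(.106,24),(.111,16)):
        try: print(n,"shaft",z,D,top(c,(.662,-.008),z,.003,.04))
        except Exception as e: print(z,e)
    for k,s,z in(("bush",(.6642,-.2398),.048),("bear",(.4405,.0666),.02),("hex",(.4465,-.1745),.016)): print(n,k,top(c,s,z))
E
```

```text
grip2 11.09 [0.5495 0.3493 0.0285] [0. 0. 0.] F [ 0.1 -1.   6.4] gap 0.0597 44.4
open 11.48 [0.5486 0.349  0.0269] [0. 0. 0.] F [-0.1 -0.1 -0.1] gap 0.0761 0.0
top worn (array([0.55058698, 0.34870208]), np.float64(0.030110726815221468))
scene worn (array([0.55238966, 0.34766793]), np.float64(0.03067193607586276))
top worn (array([0.55086274, 0.34854904]), np.float64(0.03000470949020869)) 18.775
top shaft 0.071 40 (array([ 0.66134621, -0.00496811]), np.float64(0.017823932411061883))
top shaft 0.091 32 (array([ 0.66232664, -0.0041656 ]), np.float64(0.012922407036262275))
top shaft 0.106 24 (array([ 0.65752683, -0.01290744]), np.float64(0.0032208725953247787))
top shaft 0.111 16 (array([ 0.66090869, -0.00565366]), np.float64(0.00945167084086025))
top bush (array([ 0.66361199, -0.23919859]), np.float64(0.029201513830494196))
top bear (array([0.43964265, 0.06733139]), np.float64(0.031747073056087954))
top hex (array([ 0.44605561, -0.17415378]), np.float64(0.031364451610172976))
scene worn (array([0.55231563, 0.34759661]), np.float64(0.030667848960884817)) 18.825
scene shaft 0.071 40 (array([ 0.6625406 , -0.00741421]), np.float64(0.01868114619214991))
scene shaft 0.091 32 (array([ 0.66303739, -0.00737509]), np.float64(0.015028802877176953))
scene shaft 0.106 24 (array([ 0.66281796, -0.00797596]), np.float64(0.010573448795517889))
scene shaft 0.111 16 (array([ 0.66304367, -0.00779418]), np.float64(0.010141342023487267))
scene bush (array([ 0.66445193, -0.24045491]), np.float64(0.029411414475873844))
scene bear (array([0.44077985, 0.06653339]), np.float64(0.032434220299586584))
scene hex (array([ 0.44689931, -0.17464912]), np.float64(0.03289520502793305))
```

Run:
```python
from st import *
p=[.6598,-.006]
set_gripper(.05,20)
move_pose([*p,.15],[180,0,180]);servo_line([*p,.096],max_speed=.12);st("open y")
set_gripper(.015,20);st("closed y");set_gripper(.05)
servo_line([*p,.125],max_speed=.15);move_pose([*p,.125],[180,0,90]);servo_line([*p,.096],max_speed=.12);st("open x")
set_gripper(.015,20);st("closed x");set_gripper(.05)
servo_line([*p,.16],max_speed=.2);st("up")
```

```text
open y 21.37 [ 0.6602 -0.0065  0.097 ] [0.0001 0.0001 0.0002] F [ 0.6 -0.  -0.1] gap 0.0499 0.0
closed y 21.8 [ 0.6602 -0.0067  0.0969] [0. 0. 0.] F [-1.4 -4.9  5.5] gap 0.0227 19.8
open x 24.39 [ 0.6598 -0.006   0.0962] [0.0002 0.     0.0003] F [0.6 0.  0.8] gap 0.0502 0.0
closed x 24.82 [ 0.6603 -0.006   0.0968] [0. 0. 0.] F [0.8 0.5 4.5] gap 0.0227 19.9
up 25.75 [ 0.6597 -0.006   0.1598] [0.0002 0.     0.0004] F [0.2 0.2 0.1] gap 0.0497 0.0
```

```bash
cat >> st.py <<'E'
S=[.6603,-.0070]
def pick(p,yaw,rel,f,lift=.17):
    set_gripper(.085);move_pose([*p,rel+.09],[180,0,yaw]);servo_line([*p,rel],max_speed=.13)
    set_gripper(.04,f);st("grip");servo_line([*p,lift],max_speed=.2);st("lift")
def place(rel,yaw,home,off=(0,0)):
    q=[S[0]+off[0],S[1]+off[1]]
    move_pose([*q,rel+.125],[180,0,yaw]);st("over")
    h=servo_line([*q,rel+home+.006],max_speed=.06,threshold=10);st(f"contact {h}")
    if h: return False
    h=servo_line([*q,rel+home-.003],max_speed=.02,threshold=10);st(f"home {h}");return True
E
python3 - <<'E'
from st import *
pick([.662,-.2394],175,.021,80,.16)
print(place(.021,175,.025))
E
```

```text
grip 29.08 [ 0.6628 -0.2398  0.0229] [0. 0. 0.] F [-0.2 -0.3  7.5] gap 0.0568 86.7
lift 30.01 [ 0.6613 -0.2391  0.1582] [0.     0.     0.0002] F [-0.   0.2 -3.3] gap 0.0568 85.6
over 31.02 [ 0.6606 -0.0084  0.1459] [0.     0.0002 0.    ] F [ 0.3 -0.4 -2.6] gap 0.057 85.6
contact False 32.82 [ 0.6605 -0.007   0.0524] [0. 0. 0.] F [ 1.   0.2 -4.2] gap 0.0572 85.6
home True 33.23 [ 0.6605 -0.007   0.0479] [0. 0. 0.] F [-1.5  0.8  5.9] gap 0.0571 86.5
True
```

Run:
```python
from st import *
set_gripper(.075);servo_line([*S,.16],max_speed=.2)
pick([.4382,.067],180,.001,60,.14)
for n in("top","scene"):
    c=read_camera(n);print("bush",top(c,S,.073,.003,.045))
cv2.imwrite("pics/s2.png",c["pixels"][150:400,150:450])
```

```text
grip 36.77 [0.4389 0.0668 0.0027] [0. 0. 0.] F [-4.2 -1.1 17.3] gap 0.0643 61.5
lift 37.7 [0.4375 0.067  0.1389] [0.0001 0.     0.0001] F [-0.1 -0.3 -4. ] gap 0.0642 66.7
bush (array([ 0.66095015, -0.00598291]), np.float64(0.026579567218874726))
bush (array([ 0.66209851, -0.00704031]), np.float64(0.02877617467189614))
```

View pics/s2.png

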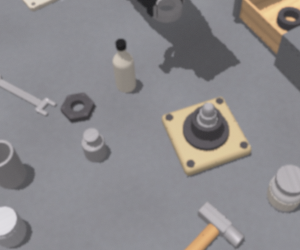

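The crop shows the bushing seated on the plate with its flange down at (207,127), and the bearing held by the gripper at (168,10).

Run:
```python
from st import *
r=place(.001,180,.073);print(r)
if r:
    set_gripper(.082);servo_line([*S,.16],max_speed=.2);st("up")
    for n in("top","scene"):
        c=read_camera(n)
        try: print(n,"hex",top(c,(.4465,-.1745),.016))
        except Exception as e: print(e)
```

```text
over 38.82 [ 0.6592 -0.0064  0.1261] [0.     0.0001 0.0003] F [-0.2  0.3 -2.5] gap 0.064 66.7
contact False 39.82 [ 0.6606 -0.007   0.0804] [0.     0.     0.0001] F [ 0.2  0.2 -3.2] gap 0.064 66.7
home True 40.23 [ 0.6606 -0.007   0.0759] [0. 0. 0.] F [0.  0.4 6.8] gap 0.0636 67.5
True
up 41.22 [ 0.6599 -0.0069  0.1592] [0.0002 0.     0.0004] F [0.3 0.5 0.2] gap 0.0821 0.0
top hex (array([ 0.44618901, -0.17449542]), np.float64(0.03128333469453049))
scene hex (array([ 0.44622331, -0.17512511]), np.float64(0.032401078052088014))
```

Run:
```python
from st import *
move_pose([.4444,-.174,.16],[180,0,-174.4])
pick([.4444,-.174],-174.4,-.001,60,.16)
r=place(-.001,-174.4,.093);print(r)
if r: set_gripper(.078);servo_line([*S,.2],max_speed=.2);move_pose([.42,.02,.3],[180,0,180]);st("up")
c=read_camera("scene");cv2.imwrite("pics/s3.png",c["pixels"])
```

```text
grip 44.27 [ 4.450e-01 -1.743e-01  3.000e-04] [0. 0. 0.] F [-2.4  0.6 10.8] gap 0.0603 63.4
lift 45.31 [ 0.4438 -0.1737  0.1589] [0.     0.     0.0001] F [ 0.3  0.2 -1.9] gap 0.0603 65.1
over 46.46 [ 0.6597 -0.0081  0.1244] [0.     0.0002 0.0002] F [-0.4 -0.3 -2.2] gap 0.06 65.1
contact False 47.12 [ 0.6603 -0.007   0.0979] [0.0001 0.     0.0001] F [ 0.  -0.1 -2.2] gap 0.0604 65.1
home True 47.55 [ 0.6606 -0.007   0.0934] [0. 0. 0.] F [ 0.4 -0.1  5.1] gap 0.06 65.9
True
up 49.67 [0.4209 0.0198 0.2992] [0.0001 0.     0.0001] F [ 0.3 -1.  -0.2] gap 0.0782 0.0
```

View pics/s3.png

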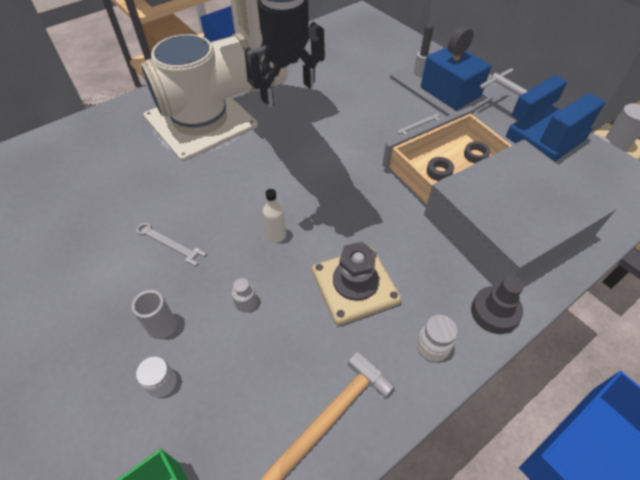

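The stack stands complete at (357,270), the worn ring lies in the drawer at (440,168), and the bystanders are in place. I'll do a quick height check, then hand in.

Run:
```python
from st import *
c=read_camera("scene");X=world(c);r=np.hypot(X[...,0]-.663,X[...,1]+.008)
H=X[(r>.017)&(r<.028)&(X[...,2]>.1)]
A=np.c_[H[:,:2]-H[:,:2].mean(0),np.ones(len(H))];s=np.linalg.lstsq(A,H[:,2],rcond=None)[0];print(len(H),s,np.std(H[:,2]-A@s))
if abs(s[2]-.109)<.002 and np.hypot(*s[:2])<.05: print(sign_off())
```

```text
397 [-0.00775788  0.00305398  0.1092418 ] 0.0015124382633997587
the job is handed in; nothing more can be done
None
```

The job is handed in: the worn ring is in the drawer, and the bushing, bearing ring and hexagonal collar are on the shaft in order and fully home (collar top measured at 109.2 mm against 109 mm, lying flat), with the bystanders untouched and about 50 s of the 72 s used.

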